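# Index the filling sled to the middle bottle

## Task

The front bottle on the filling stand is done. With your fingertips on the black push plate, push the sprung sled along until the stop pin has dropped behind the first catch, then ease it back, without letting it fly, so that it comes to rest latched on the pin with the middle bottle under the nozzle, and take your hand away. Do not run on to the last bottle, do not pull up the pin, do not touch the open bottles, and leave the other things on the bench where they are.

Things in the scene. Friction and masses are not known exactly. Their poses are not given: they have to be found in the camera images.
- station: filling stand, fixed; aluminium base plate 10 mm thick, x -85 to 160, y -65 to 70 mm, carrying the sled on guide rods. Origin on the bench top under the middle cell when the sled is fully out. Its x axis is the direction in which the sled is pushed (to the robot's left, within 25 degrees), z up. A spring barrel sticks out to x 246 mm; the 200 mm high nozzle post stands at x 36, y 55 mm
- sled (a joint): sled travel along the stand's +x in m: 0 = out (start), about 0.036 = latched on the first catch, 0.072 = on the second (last bottle), 0.084 = end stop. A spring drives it back out: 4 N at 0, 6 N at 0.04, 8 N at 0.08; a catch adds up to 3 N. Let go before 0.036 it springs right out. Push to 0.040 to 0.055, then ease it back below 0.2 m/s: let go, it can fly back at 0.5. Sled 0.5 kg
- push_plate (a point): centre of the outer face of the push plate: a black upright disc, 50 mm diameter, 10 mm thick, centre 60 mm above the bench, facing the stand's -x, at x -142 mm of the stand when the sled is out, and moving with it. It sits on a 10 mm thick horizontal rod, 76 mm clear of the cells; below and behind it is bare bench
- stop_pin (a joint): height in m by which the spring-loaded stop pin is lifted: 0 = fully down, about 0.009 on top of a catch, 0.018 = pulled up by its knob (which releases the sled)
- pin_tip (a point): lower tip of the stop pin: an upright steel pin of 8 mm diameter with a 17 mm black pull-knob whose top is 108 mm above the bench; the tip is 41 mm above the bench when down, at x 36, y -32 mm of the stand, over the row of catches on the sled's side
- first_catch (a point): top of the upright rear face of the first catch, 50 mm above the bench, on the sled's side: a steel sawtooth 10 mm high and 19 mm long, its ramp towards the stand's +x; the second, alike, is 36 mm behind it. The pin rides up the ramp and drops behind this face, which then rests on the pin: it stands 4 mm (the pin's radius) beyond the pin's axis when latched
- nozzle (a point): tip of the filling nozzle, 142 mm above the bench, pointing down, at x 36, y 0 of the stand
- bottle_front: open glass culture bottle, 28 mm diameter, 85 mm tall, origin at the centre of its underside, z up. Stands loose in the leading (+x of the stand) cell of the sled (cell 32 mm square inside, 28 mm deep), its mouth about 129 mm above the bench. Must not be touched or lifted
- bottle_mid: open glass culture bottle, 28 mm diameter, 85 mm tall, origin at the centre of its underside, z up. Stands loose in the middle cell of the sled (cell 32 mm square inside, 28 mm deep), its mouth about 129 mm above the bench. Must not be touched or lifted
- bottle_rear: open glass culture bottle, 28 mm diameter, 85 mm tall, origin at the centre of its underside, z up. Stands loose in the trailing (nearest the push plate) cell of the sled (cell 32 mm square inside, 28 mm deep), its mouth about 129 mm above the bench. Must not be touched or lifted
- tube_basket: bystander: wire basket with glass test tubes, 125 x 105 mm, 107 mm tall, origin under its centre
- flask: bystander: conical glass flask with a metal cap, 84 mm diameter at the foot, 142 mm tall, origin under its centre
- marker_a: bystander: marker pen lying flat, 120 mm long along its x, 14 mm thick, origin under its middle
- marker_b: bystander: second marker pen, same size
Things that resemble listed ones, but are neither listed nor needed, are in the scene too. What is shaped like the bottle_rear but green or pink is not meant.

How it is judged:
By the outcome, as a careful person would: the job done as asked, in the order asked, and still so for the second after the job is handed in, with the robot touching nothing.
It also fails if it takes over 35 s, if anything falls off the work surface, if the arm or the gripper's body presses on something with over 40 N, if the wrist force passes 120 N, or if a joint passes its speed limit or range.

## Robot

A 6-joint arm with a two-finger parallel gripper is mounted at the origin on the work surface. World frame = base frame: x ahead of the robot, y to its left, z up, the work surface at z = 0. Lengths are in m, angles in rad, forces in N, time in s.
With the tool pointing down it reaches from about 0.275 to 0.975 m from the base axis. Payload 8.4 kg.
Tool frame: the origin (TCP) lies midway between the tips of the shut fingers; the grasp point (between the pads) lies 19 mm behind it; z points along the fingers, y is the line along which they close (so a half turn about z gives the same grasp; the last joint's range is limited). The gripper opens to 92 mm and grips with 3 to 60 N. Pads are 20 mm wide; open, the fingers measure 128 mm over their backs; the gripper's body (75 mm by 189 mm) begins 69 mm behind the grasp point.
Start: joints at [-1.342, 0.353, 1.633, -0, 1.155, -0.002], TCP at [0.143, -0.608, 0.19] pointing down, gripper open.
Joint ranges: [-2.63, 2.63], [-0.92, 2.1], [0.06, 2.66], [-1.3, 4.44], [0, 2.69], [-3.02, 3.02]. Speed limits (rad/s): [2.22, 2.22, 2.79, 3.14, 3.14, 3.14].

## Interface

Orientations are given as a unit quaternion [w, x, y, z].
In Python, from plant import env gives the robot as it stands. The module is installed in compiled form; this text tells all that it offers. Calls block until the motion is done:
- env.move_ptp(position, orientation): joint-space move of the TCP to a pose.
- env.move_straight(position, feed=0.15, attitude=None, max_force=None): straight line of the TCP; attitude=None keeps the orientation; feed is the mean speed in m/s. With max_force (N) it stops when the force on the tool has changed by that much, and returns True; else False.
- env.set_joints(angles): joint-space move.
- env.move_gripper(opening, grip_force=None): finger opening in m; grip_force is the grip in N (None keeps the last); returns when the fingers have stopped.
- env.sleep(seconds).
- env.solve_ik(position, orientation): joint angles nearest the present ones, or None.
- env.state(): the state.
- env.get_image(name): name is "side" or "top"; returns the picture (400x640x3 uint8, red, green, blue); there is no depth.
- env.camera_model(name): a dict with "intrinsics" (3x3 intrinsics, pixels), "origin" and "rotation" of the camera in the world. Camera axes: x right, y up, looking along -z (the intrinsics and any distortion apply to the point x, -y, -z); pixel columns grow to the right and rows downward; lengths in m; the calibration is good to about 2 mm. A picture is of the moment at which its call begins. camera_model takes no time and is no camera call.
A pose or a line that the arm cannot do raises env.Unreachable and nothing moves.
- env.hand_in(): hands the job in; it is judged then, once.
The state is a dict: "time": time; "joints": joint angles; "joint_vel": joint speeds; "effort": joint torques, N m; "position": TCP position; "orientation": TCP orientation; "ft_force": force on the tool from outside, world axes, zero at the start; "moment": the same for the moment, N m; "grip_width": finger opening in m; "grasp_force": force on a finger pad.
Only numpy, scipy, OpenCV 4.12 (cv2) and the standard library are available. Lean on these libraries where they do the work, as an engineer would, in place of code of your own. Each camera call takes 0.05 s, during which the arm holds its last target. There are 200 camera calls.

## Working session

There is one attempt and no reset: what is moved stays moved. The work goes in short steps, each a Python script; the robot and the scene stay as the last script left them, time stands still between calls to the robot, and variables do not carry over. Pictures are saved under pics/ and viewed, at most 10 in all, crops included, and the job is handed in when it is done.

```bash
mkdir -p pics; python3 - <<'E'
from plant import env
import cv2
for n in("side","top"):
    im=env.get_image(n);cv2.imwrite(f"pics/{n}0.png",im[:,:,::-1])
    c=env.camera_model(n);print(n,c)
s=env.state();print(s["time"],s["orientation"],s["position"],s["grip_width"])
E
```

```text
side {'intrinsics': array([[420.9896497 ,   0.        , 315.39659304],
       [  0.        , 420.9896497 , 199.83694411],
       [  0.        ,   0.        ,   1.        ]]), 'origin': array([ 0.21350975, -0.53919285,  0.99488981]), 'rotation': array([ 0.89972025,  0.3057116 , -0.09872856, -0.29545991])}
top {'intrinsics': array([[494.66544924,   0.        , 325.39927025],
       [  0.        , 494.66544924, 198.85975071],
       [  0.        ,   0.        ,   1.        ]]), 'origin': array([0.44135246, 0.02280419, 1.51782491]), 'rotation': array([-0.70066861, -0.04194645,  0.04791902,  0.71063898])}
0.1 [-6.29840642e-04  9.93348782e-01  1.15142498e-01 -7.56070435e-05] [ 0.14285495 -0.60795504  0.1889481 ] 0.09207175444129259
```

View pics/side0.png

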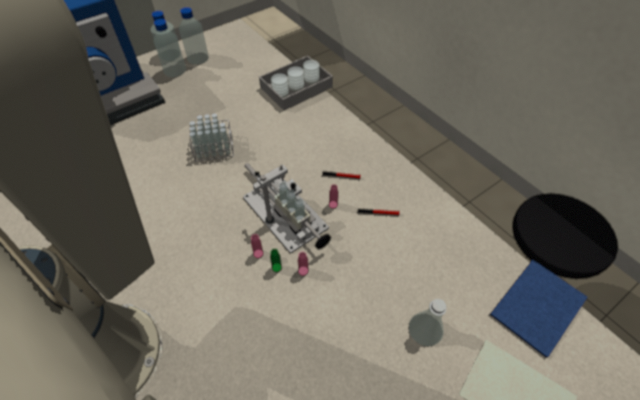

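View pics/top0.png

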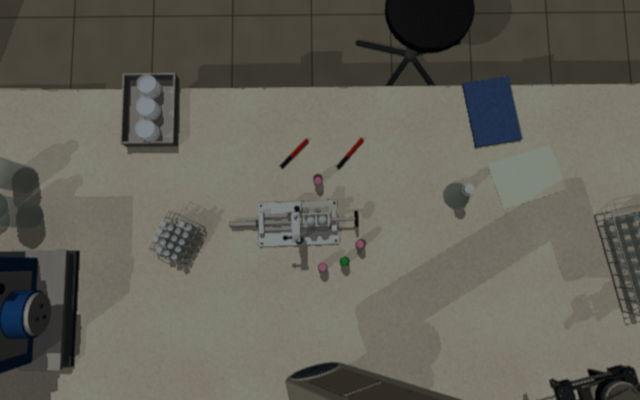

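```bash
cat > h.py <<'E'
import numpy as np,cv2
from scipy.spatial.transform import Rotation as R
def cam(env,n):
    c=env.camera_model(n);q=c["rotation"]
    return c["intrinsics"],np.array(c["origin"]),R.from_quat([q[1],q[2],q[3],q[0]]).as_matrix()
def ray(env,n,u,v):
    K,o,M=cam(env,n);d=M@np.array([(u-K[0,2])/K[0,0],-(v-K[1,2])/K[1,1],-1]);return o,d
def onz(env,n,u,v,z):
    o,d=ray(env,n,u,v);return o+d*(z-o[2])/d[2]
def pix(env,n,p):
    K,o,M=cam(env,n);c=M.T@(np.array(p)-o);return np.array([K[0,2]-K[0,0]*c[0]/c[2],K[1,2]+K[1,1]*c[1]/c[2]])
E
python3 - <<'E'
from plant import env
from h import *
t=cv2.imread("pics/top0.png");s=cv2.imread("pics/side0.png")
cv2.imwrite("pics/ct.png",cv2.resize(t[165:285,220:380],None,fx=5,fy=5,interpolation=2))
cv2.imwrite("pics/cs.png",cv2.resize(s[155:285,230:380],None,fx=4.5,fy=4.5,interpolation=2))
print(onz(env,"top",357,219,.06),onz(env,"side",323,241,.06))
for p in [(360,243),(345,261),(322,267),(318,180)]: print(p,onz(env,"top",*p,.08))
E
```

```text
[ 0.56635636 -0.0834687   0.06      ] [ 0.5716063  -0.08042581  0.06      ]
(360, 243) [ 0.49475867 -0.0891258   0.08      ]
(345, 261) [ 0.4436296  -0.04461641  0.08      ]
(322, 267) [0.42745683 0.02196406 0.08      ]
(318, 180) [0.68138922 0.03025425 0.08      ]
```

View pics/ct.png

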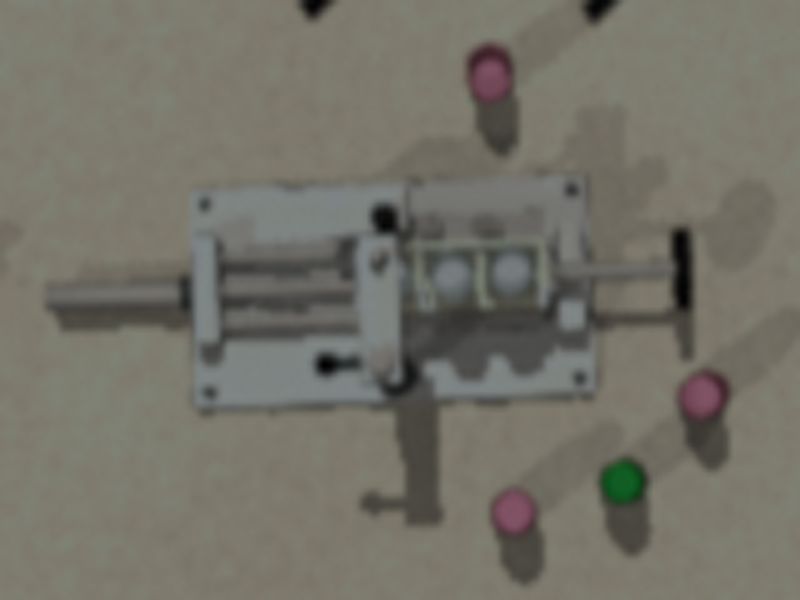

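View pics/cs.png

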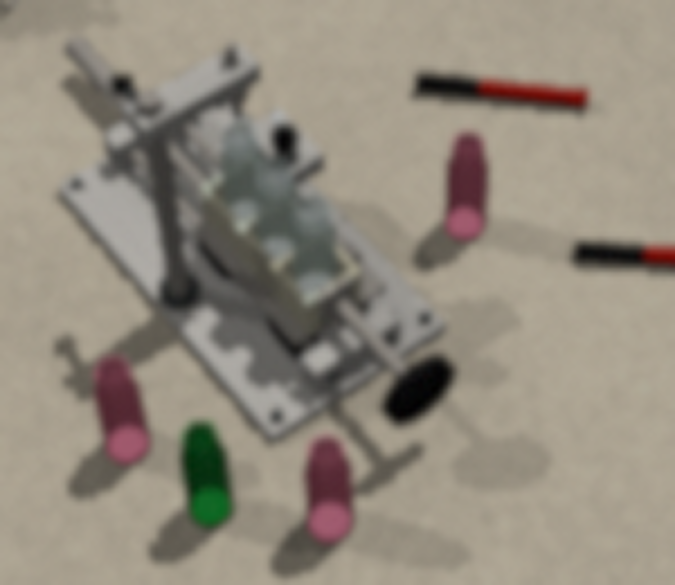

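The crop confirms the push plate: it is the only black disc on the rod, at top pixel (356,219) and side pixel (323,241), facing the robot's right. The pink bottles, at top pixels (318,180), (322,267) and (360,243), and the green one at (345,261) are decoys. I'll fit the stand pose from the base corners and move behind the plate.

```bash
cat >> h.py <<'E'
def stand(env):
    C=np.array([(193,187),(197,408),(595,393),(588,175)])/5+[220,165]-.4
    W=np.array([onz(env,"top",*c,.01)[:2] for c in C])
    S=np.array([(.16,-.065),(.16,.07),(-.085,.07),(-.085,-.065)])
    H=(S-S.mean(0)).T@(W-W.mean(0));a=np.arctan2(H[0,1]-H[1,0],H[0,0]+H[1,1])
    Rm=np.array([[np.cos(a),-np.sin(a)],[np.sin(a),np.cos(a)]])
    return a,Rm,W.mean(0)-Rm@S.mean(0),W-(S@Rm.T+W.mean(0)-Rm@S.mean(0))
def sw(env,x,y,z):
    a,Rm,t,_=stand(env);return np.r_[Rm@[x,y]+t,z]
def down(a): return [0,np.cos(a/2),np.sin(a/2),0]
E
python3 - <<'E'
from plant import env
from h import *
a,Rm,t,res=stand(env);print(np.degrees(a),t,res)
p=sw(env,-.142,0,.06);print(p,pix(env,"top",p),pix(env,"side",p))
env.move_gripper(0.0,20)
env.move_ptp(sw(env,-.205,0,.20),down(a))
s=env.state();print(s["time"],s["joints"],s["position"],s["ft_force"],s["grip_width"])
im=np.hstack([cv2.resize(env.get_image("top")[150:290,260:400],None,fx=2.8,fy=2.8),cv2.resize(env.get_image("side")[185:325,230:370],None,fx=2.8,fy=2.8)])
cv2.imwrite("pics/b.png",im[:,:,::-1])
E
```

```text
91.11420474402851 [0.56527764 0.05503026] [[ 8.55901062e-06 -1.37687763e-03]
 [-1.03483100e-04 -1.52793069e-03]
 [ 7.41121997e-04  1.81513081e-03]
 [-6.46197907e-04  1.08967751e-03]]
[ 0.56803888 -0.08694289  0.06      ] [358.16084063 218.41651385] [323.41052723 243.42280475]
3.6833 [-2.61424514e-01  2.87156558e-01  1.70243500e+00 -2.41739979e-04
  1.15200237e+00 -2.79476578e-01] [ 0.56905675 -0.1507848   0.19998358] [0.60027543 0.97646122 0.56787477] 0.0001171743516865242
```

View pics/b.png

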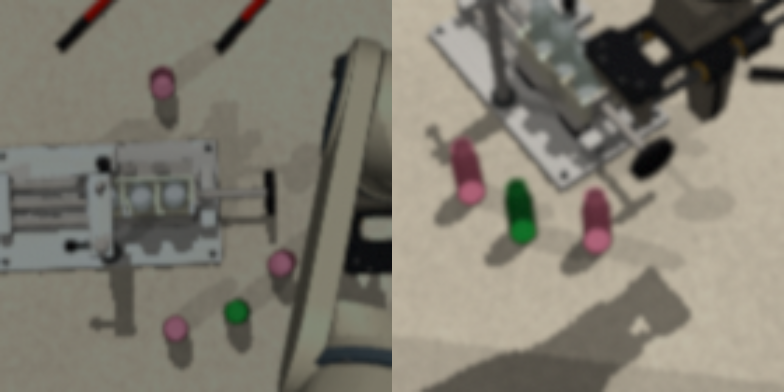

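The hand is above and behind the plate, with the fingers at crop pixel (705,95) and the plate at (655,158). It's clear of the pink bottle, so I'll descend and feel for the plate.

```bash
python3 - <<'E'
from plant import env
from h import *
a,Rm,t,_=stand(env);ux=np.r_[Rm[:,0],0]
env.move_straight(sw(env,-.197,0,.052),feed=.1)
f0=env.state()["ft_force"]@ux
hit=env.move_straight(sw(env,-.135,0,.052),feed=.025,max_force=2.5)
s=env.state();p=np.array(s["position"])
print(hit,s["time"],p,"face x est",(p-sw(env,0,0,0))@ux+.01,f0,s["ft_force"]@ux,s["ft_force"])
im=np.hstack([cv2.resize(env.get_image("top")[150:290,260:400],None,fx=2.8,fy=2.8),cv2.resize(env.get_image("side")[185:325,230:370],None,fx=2.8,fy=2.8)])
cv2.imwrite("pics/c.png",im[:,:,::-1])
E
```

```text
True 7.1167 [ 0.56823536 -0.0949706   0.05192855] face x est -0.14003001583066882 -0.3964713838463643 -2.6157038003144173 [-0.77688536 -2.6313081   2.24237241]
```

View pics/c.png

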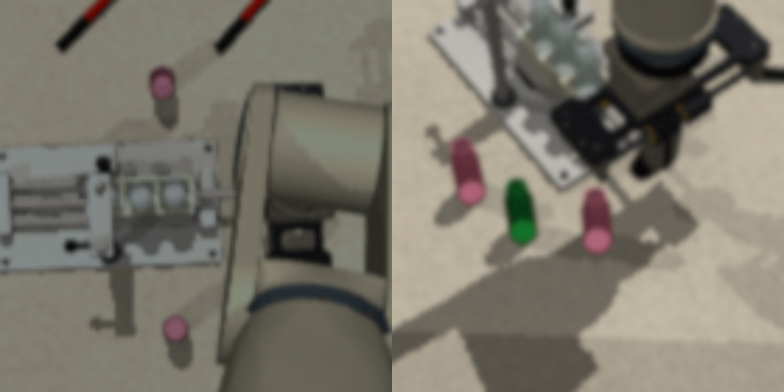

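Contact is 2 mm from the prediction. The side view shows the fingers on the plate at crop pixel (650,160). Next I'll push past the first catch and ease back, logging the force.

```bash
python3 - <<'E'
from plant import env
from h import *
a,Rm,t,_=stand(env);ux=np.r_[Rm[:,0],0]
p0=np.array(env.state()["position"])
def go(d,feed):
    env.move_straight(p0+ux*d,feed=feed);s=env.state()
    print(round(s["time"],2),d,round((np.array(s["position"])-p0)@ux,4),np.round(s["ft_force"]@ux,2))
for d in(.02,.030,.047):go(d,.04)
for d in(.043,.040,.038,.036,.034,.032,.030):go(d,.02)
im=np.hstack([cv2.resize(env.get_image("top")[150:290,260:400],None,fx=2.8,fy=2.8),cv2.resize(env.get_image("side")[155:295,220:360],None,fx=2.8,fy=2.8)])
cv2.imwrite("pics/d.png",im[:,:,::-1])
E
```

```text
7.86 0.02 0.0195 -6.41
8.26 0.03 0.0298 -5.46
8.83 0.047 0.0466 -5.41
9.18 0.043 0.0423 -6.27
9.48 0.04 0.0393 -7.03
9.73 0.038 0.0373 -6.51
9.98 0.036 0.0358 -2.85
10.23 0.034 0.0343 -0.67
10.48 0.032 0.0321 0.39
10.73 0.03 0.0299 -0.19
```

View pics/d.png

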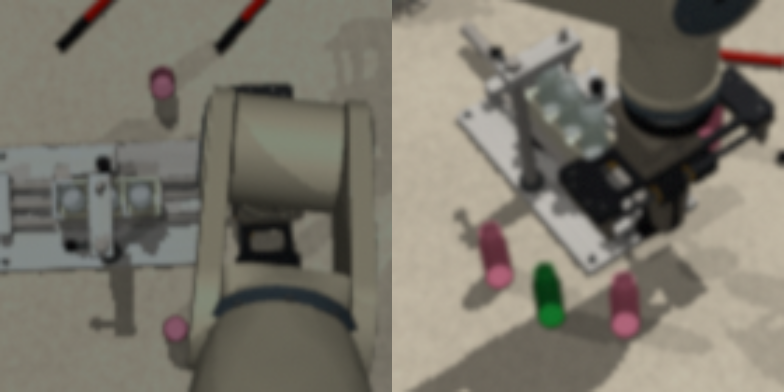

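The force fell to zero at about 35 mm, so the sled is latched. The top view shows the middle cell under the bridge at (103,195). I'll back away, rise and check.

```bash
python3 - <<'E'
from plant import env
from h import *
a,Rm,t,_=stand(env);ux=np.r_[Rm[:,0],0]
p=np.array(env.state()["position"])
env.move_straight(p-ux*.07,feed=.08)
env.move_straight(p-ux*.075+[0,0,.15],feed=.15)
env.move_ptp(p-ux*.2+[0,0,.2],down(a))
env.sleep(.5)
im=np.hstack([cv2.resize(env.get_image("top")[150:290,260:400],None,fx=2.8,fy=2.8),cv2.resize(env.get_image("side")[155:295,220:360],None,fx=2.8,fy=2.8)])
cv2.imwrite("pics/e.png",im[:,:,::-1])
q=sw(env,-.106,0,.06);print(env.state()["time"],pix(env,"top",q),(pix(env,"top",q)-[260,150])*2.8,(pix(env,"side",q)-[220,155])*2.8+[392,0])
E
```

```text
14.2083 [346.00269135 218.82175306] [240.80753579 192.70090856] [657.94287644 221.58251964]
```

View pics/e.png

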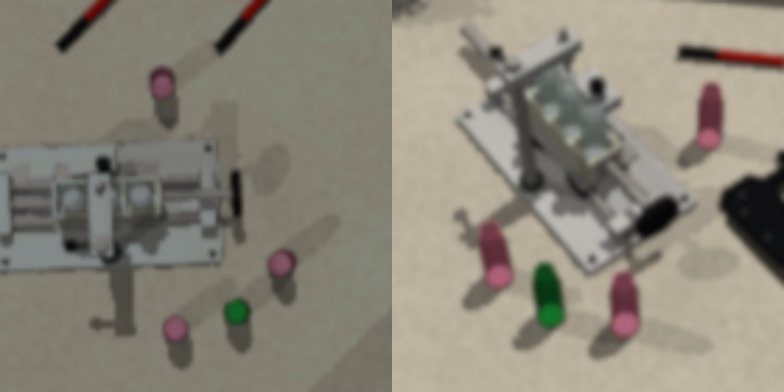

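The plate rests at crop pixels (237,193) and (657,217), where the latched position predicts it, with the hand clear and nothing else moved.

```bash
python3 -c "
from plant import env
print(env.hand_in())"
```

```text
the job is handed in; nothing more can be done
None
```

The sled is latched on the first catch with the middle bottle under the nozzle, the hand is clear, and the job was handed in at about 14 s.

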